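Survey a sample box and stack it away

ROBOT

A 6-joint arm with a two-finger parallel gripper is mounted at the origin on a cart in front of the work surface, level with it; the furniture and walls round the work are solid. World frame = base frame: x ahead of the robot, y to its left, z up, the work surface at z = 0. Lengths are in m, angles in rad, forces in N, time in s.
With the tool pointing down it reaches from about 0.35 to 0.975 m from the base axis. Payload 4.9 kg.
Tool frame: the origin (TCP) lies midway between the tips of the shut fingers; the grasp point (between the pads) lies 19 mm behind it; z points along the fingers, y is the line along which they close (so a half turn about z gives the same grasp; the last joint's range is limited). The gripper opens to 85 mm and grips with 20 to 120 N. Pads are 22 mm wide; open, the fingers measure 114 mm over their backs; the gripper's body (76 mm by 85 mm) begins 54 mm behind the grasp point. The pads swing forward as they close: fully open they stand 13 mm farther back than shut.
Start: joints at [-1.397, 0.053, 1.613, -0, 1.476, -0.119], TCP at [0.18, -0.598, 0.202] pointing down, gripper open.
Joint ranges: [-3.01, 3.01], [-1.01, 2.22], [0.06, 2.58], [-1.02, 4.17], [0.09, 2.62], [-3.14, 3.14]. Speed limits (rad/s): [2.57, 2.57, 3.14, 3.14, 3.14, 3.14].

INTERFACE

Orientations are given as a rotation vector (axis times angle).
In Python, from station import telemetry, optics, ctrl gives the robot as it stands.
- The arm moves only by the shell command python3 -m pendant 'ROWS' [FORCE]. ROWS is JSON, one flat list of numbers, 7 for each row, row after row: the turn, a rotation vector about the tool's x, y, z as a fraction of full scale, then the shift along the tool's x, y, z as a fraction of full scale, then the opening, from 0 (shut) to 1 (fully open). In form: [ax, ay, az, tx, ty, tz, fingers, ax, ay, az, tx, ty, tz, fingers, ...]. A call has 1 to 12 rows; each row is the pose to reach, as a shift and turn from the pose commanded when the call began, along the tool's axes at that moment; what a row does not reach only later rows make up. Full scale, the value 1, is 300 mm for a shift and 30 degrees for a turn. A row lasts 1/8 s, in which the tool goes at most 62.5 mm and 10.7 degrees, less where a joint would pass 70% of its speed; a pose out of reach is approached as far as the arm can. A call with a number of a shift or a turn outside -1 to 1 is refused whole. A call with a gripper value outside its range is refused whole. The fingers move at their own pace and stop on an object; FORCE is the grip in N (left out, the last holds). Time passes only in rows, so rows that repeat a pose let the fingers close. It gives the time, the measured TCP pose, the force, the opening and the grip force at its end, in the units of the state.
- telemetry.get_obs(): the state, without advancing time (a new reading comes with each control period).
- optics.get_image(name): name is "scene" or "top" or "wrist"; returns a dict with "image" (420x560x3 uint8, red, green, blue), "depth" (420x560 float32, m along the optical axis (not along the pixel's ray), 0 where there is no reading), "fx", "fy", "cx", "cy" (pixels), "dist_coeffs" ([k1, k2, p1, p2, k3] as OpenCV has them; the pictures are not rectified), "rvec" (rotation vector, rad) and "tvec" (3), from world to camera coordinates, as OpenCV has them. Camera axes: x right, y down, z forward; pixel columns grow to the right and rows downward; lengths in m; the calibration is good to about 2 mm. A picture is of the moment at which its call begins.
- ctrl.finish_job(): hands the job in; it is judged then, once.
The state is a dict: "t": time; "q": joint angles; "dq": joint speeds; "effort": joint torques, N m; "tool_pos": TCP position; "tool_rot": TCP orientation; "contact_force": force on the tool from outside, world axes, zero at the start; "wrist_torque": the same for the moment, N m; "opening": finger opening in m; "grip_force": force on a finger pad.
Only numpy, scipy, OpenCV 4.12 (cv2) and the standard library are available. Lean on these libraries where they do the work, as an engineer would, in place of code of your own. Each camera call takes 0.05 s, during which the arm holds its last target. There are 200 camera calls.

TASK

Survey the loose sample box on the bench contamination monitor and put it away. Keeping it upright, press its walls squarely and gently against the middle of the monitor's sprung guard, at least half a second each: front (clasp) and back (hinges) first; then, as gripped walls cannot be checked, set it down, let go and take it by the other two walls for left, then right (as seen facing the clasp). Finally stack it on the box in the spill tray, locked down over its lid lugs, without shifting that box or disturbing the beaker and bottle beside the monitor.

Things in the scene. Friction and masses are not known exactly. Their poses are not given: they have to be found in the camera images.
- box: the loose sample box: white plastic, grey lid (shut for good), on the bare bench. 58 mm deep (x), 66 mm wide (y), 80 mm high to the flat lid top, plus four lid lugs 6 mm high; 0.28 to 0.46 kg. Origin: centre of its underside, z up. Front (steel clasp, card holder) faces its own -x, back (two hinges) +x, left +y, right -y (as seen facing the front). Underside: four square recesses, 16 mm wide, 8 mm deep, at x +-16, y +-21 mm
- box_front (a point): centre of the box's front (-x) wall, 40 mm above its underside. The clasp and card holder, and the hinges on the back, stand under 2 mm proud and give way: any wall may be gripped or pressed
- box_back (a point): centre of the box's back (+x) wall, 40 mm above its underside
- box_left (a point): centre of the box's left (+y) wall, 40 mm above its underside
- box_right (a point): centre of the box's right (-y) wall, 40 mm above its underside
- monitor: bench contamination monitor, fixed: white housing 86 mm deep, 136 mm wide, 98 mm high, with a low carrying handle (to 125 mm) along its rear edge and a readout on top. Origin: centre of its underside on the bench. Its grey front plate, with the round window and the sprung guard, faces its own -x; z up
- guard (a joint): travel (m) of the sprung guard grille into the monitor: 0 at rest, 0.010 at its stop; it starts counting when pushed in more than 0.003. Spring: 1 N at the start, 6 N at the stop
- guard_face (a point): middle of the guard's outer face (it moves with the guard); the guard is a steel grille 56 mm wide and 62 mm high, its middle 54 mm above the bench; at rest its face stands 16 mm in front of the front plate and 55.5 mm in front of the monitor's origin. Axes as the monitor's: the guard is pushed in along +x
- lower_box: the box already put away, same make as the loose box (same size and lugs), about 0.75 kg, standing loose in the spill tray. Origin: centre of its underside, 10 mm above the bench; front faces its own -x, z up
- lower_box_lid (a point): centre of the lower box's flat lid top, 80 mm above its underside, between its four lugs (6 mm high, 12 mm across at the foot, tapering to 8 mm, at x +-16, y +-21 mm). When locked, the upper box's underside lies on this lid with its x axis along the lower box's (either way round)
- spill_tray: steel spill tray fixed to the bench, 150 mm (x) by 160 mm (y), rim 22 mm high, floor 10 mm above the bench. Origin: centre of its underside
- beaker: clear beaker, 75 mm across, 92 mm high, loose to the right of the monitor; origin at the centre of its underside. Leave alone
- media_bottle: square translucent bottle with a white cap, 65 by 64 mm, 137 mm high, loose to the right of the monitor; origin at the centre of its underside. Leave alone

How it is judged:
By the outcome, as a careful person would: the job done as asked, in the order asked, and still so for the second after the job is handed in, with the robot touching nothing.
It also fails if it takes over 72 s, if anything falls off the work surface, if the arm or the gripper's body presses on something with over 40 N, if the wrist force passes 120 N, or if a joint passes its speed limit or range.

## Working session

There is one attempt and no reset: what is moved stays moved. The work goes in short steps, Python scripts to look and compute and a shell command to move; the robot and the scene stay as the last step left them, time stands still between calls to the robot, and variables do not carry over. Pictures are saved under pics/ and viewed, at most 10 in all, crops included, and the job is handed in when it is done.

```bash
ls; mkdir -p pics
cat > h.py <<'E'
import numpy as np, cv2
from station import telemetry, optics, ctrl
from scipy.spatial.transform import Rotation as R
def grab(name):
    d=optics.get_image(name); np.savez('pics/%s.npz'%name,**d); return d
def world(d):
    "world point for each pixel (HxWx3), nan where no depth"
    h,w=d['depth'].shape
    K=np.array([[d['fx'],0,d['cx']],[0,d['fy'],d['cy']],[0,0,1]],float)
    v,u=np.mgrid[:h,:w]
    p=cv2.undistortPoints(np.stack([u,v],-1).reshape(-1,1,2).astype(float),K,np.array(d['dist_coeffs'],float)).reshape(h,w,2)
    z=np.where(d['depth']>0,d['depth'],np.nan)
    c=np.dstack([p[...,0]*z,p[...,1]*z,z])
    Rm=cv2.Rodrigues(np.array(d['rvec'],float))[0]
    return (c-np.array(d['tvec']).ravel())@Rm
E
python3 - <<'E'
from h import *
ims=[]
for n in('scene','top','wrist'):
    d=grab(n); im=cv2.cvtColor(d['image'],cv2.COLOR_RGB2BGR); cv2.imwrite(f'pics/{n}0.png',im)
    Rm=cv2.Rodrigues(np.array(d['rvec'],float))[0]; print(n,-Rm.T@np.array(d['tvec']).ravel(),Rm[2])
    if n!='wrist': ims.append(im)
o=telemetry.get_obs();print(o)
print(R.from_rotvec(o['tool_rot']).as_matrix().round(4))
E
```

```text
pics
scene [-0.13569369  0.65013028  0.64881826] [ 0.6129303  -0.58046653 -0.53607374]
top [0.38332116 0.03077322 1.02400017] [ 0.1404188   0.01406749 -0.98999226]
wrist [ 0.2547214  -0.57515011  0.37307819] [-0.29233595 -0.08493743 -0.95253626]
{'t': 0.15, 'q': array([-1.39699267e+00,  5.32452997e-02,  1.61401426e+00,  2.07600047e-05,
        1.47598050e+00, -1.18989616e-01]), 'dq': array([-0.00028666, -0.00279716, -0.00372947,  0.00062389,  0.00224079,
       -0.00072575]), 'effort': array([ 6.93643892e-05, -3.94241881e+01, -3.70722985e+01, -1.19405204e-04,
        4.67206846e-03, -1.20946538e-05]), 'tool_pos': array([ 0.18031053, -0.59785839,  0.20129931]), 'tool_rot': array([-3.10635819e+00, -4.58034145e-01,  3.84445947e-05]), 'contact_force': array([0.02504152, 0.13347686, 0.28715873]), 'wrist_torque': array([-0.00545184, -0.03691904,  0.01357887]), 'grip_force': 0.0, 'opening': 0.08507889744802237}
[[ 9.574e-01  2.886e-01 -3.000e-04]
 [ 2.886e-01 -9.574e-01  1.600e-03]
 [ 2.000e-04 -1.600e-03 -1.000e+00]]
```

View pics/top0.png

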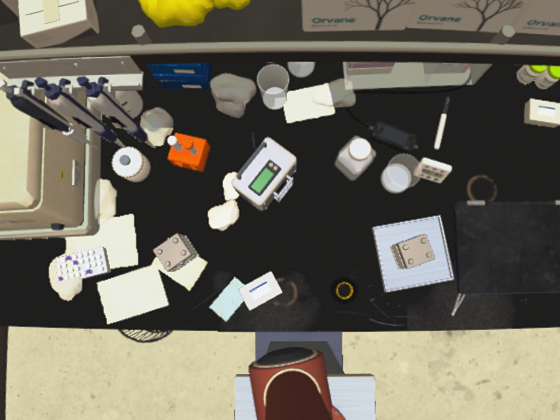

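View pics/scene0.png

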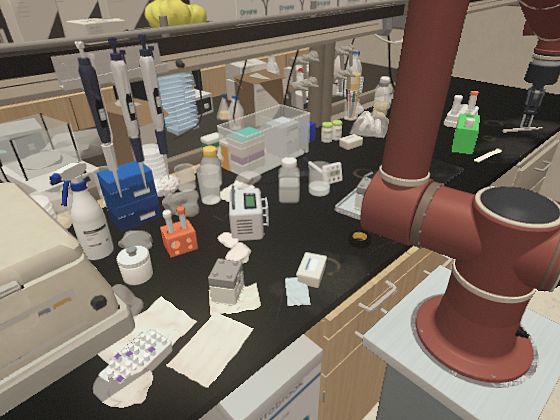

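The top view shows the loose box at about (178,253), the monitor at (265,175) with its handle to the lower right, and the tray with the lower box at (413,253). The beaker is at (398,175) and the bottle at (355,158). Gloves lie near the monitor at (223,213) and (230,185). Next I'll measure these from depth.

Run:
```python
from h import *
d=dict(np.load('pics/top.npz')); W=world(d)
v,u=np.mgrid[:420,:560]
def sel(u0,u1,v0,v1,z0,z1,pr=True):
    m=(u>=u0)&(u<=u1)&(v>=v0)&(v<=v1)&(W[...,2]>z0)&(W[...,2]<z1)
    return W[m]
def rect(n,P):
    r=cv2.minAreaRect((P[:,:2]*1000).astype(np.float32)); print(n,len(P),'z',np.median(P[:,2]).round(4),'rect',np.round(r[0],1),np.round(r[1],1),round(r[2],1))
rect('box lid',sel(145,210,225,280,.07,.084)); rect('box lugs',sel(145,210,225,280,.083,.1))
rect('mon top',sel(225,305,130,215,.09,.105)); rect('mon handle',sel(225,305,130,215,.11,.14))
rect('mon all',sel(225,305,130,215,.05,.14))
rect('low lid',sel(380,445,225,280,.08,.094));rect('low lugs',sel(380,445,225,280,.093,.11))
rect('tray',sel(365,460,205,300,.015,.03))
rect('beaker',sel(370,420,145,200,.06,.1));rect('bottle',sel(330,380,130,185,.1,.15))
for n,b in dict(gl1=(200,240,195,235,.005,.06),gl2=(218,240,168,200,.005,.06)).items():
    P=sel(*b); print(n,P.min(0).round(3),P.max(0).round(3))
P=sel(225,305,130,215,.11,.14);print(P[:,2].max())
ims=[]
for b in((140,220,220,290),(220,310,130,220),(365,465,205,300)):
    c=d['image'][b[2]:b[3],b[0]:b[1],::-1]; ims.append(cv2.resize(c,(400,290),interpolation=cv2.INTER_CUBIC))
s=dict(np.load('pics/scene.npz'))['image'][170:310,190:330,::-1]
ims.append(cv2.resize(s,(400,290),interpolation=cv2.INTER_CUBIC))
cv2.imwrite('pics/crops.png',np.vstack([np.hstack(ims[:2]),np.hstack(ims[2:])]))
```

```text
box lid 778 z 0.079 rect [427.7 288.5] [58.7 68.1] 34.8
box lugs 73 z 0.0844 rect [425.6 287.7] [47.7 53.6] 34.2
mon top 2043 z 0.0973 rect [604.5  89. ] [ 87.9 135.9] 53.0
mon handle 193 z 0.1225 rect [623.5 114.7] [ 9.5 97.3] 53.0
mon all 2710 z 0.0973 rect [599.9  83.2] [104.  137.2] 52.4
low lid 792 z 0.0889 rect [ 429.  -236.8] [59.8 65.4] 19.9
low lugs 71 z 0.0949 rect [ 428.6 -239.5] [43.1 53.9] 20.3
tray 911 z 0.0198 rect [ 440.7 -261.2] [206.  201.3] 88.7
beaker 435 z 0.0852 rect [ 608.5 -195.7] [118.4  74.3] 81.4
bottle 612 z 0.133 rect [ 639.7 -114.7] [58.6 54.5] 43.8
gl1 [0.484 0.153 0.005] [0.565 0.232 0.031]
gl2 [0.551 0.147 0.01 ] [0.62  0.19  0.058]
0.12794872034393684
```

View pics/crops.png

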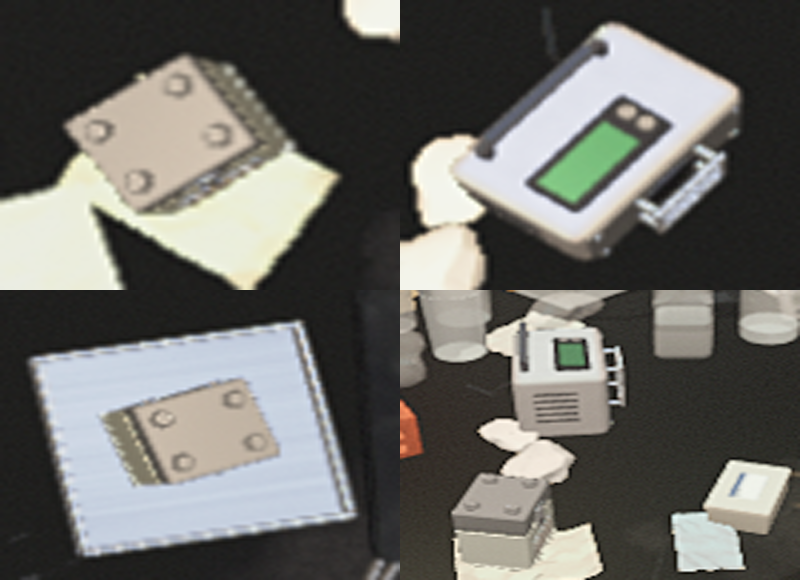

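The dark bar at the upper left of the monitor crop is the handle (rear) and the steel grille at the lower right is the guard. So the monitor's +x points at about 53°. Which box side carries the clasp isn't clear, so I'll look with the wrist camera.

```bash
cat > plan.py <<'E'
from h import *
import sys
def plan(wps):
    "wps: (x,y,z,yaw deg of tool x), tool down; prints tool-axis fractions per call (split when out of scale) and rows needed"
    o=telemetry.get_obs(); p=np.array(o['tool_pos']); Rc=R.from_rotvec(o['tool_rot'])
    m=Rc.as_matrix(); cur=np.degrees(np.arctan2(m[1,0],m[0,0]))
    for x,y,z,yaw in wps:
        t=np.array([x,y,z]); dy=yaw-cur
        n=int(max(np.ceil(abs(dy)/30-1e-3),np.ceil(np.abs(t-p).max()/.28),1)); p0,c0=p,cur
        for k in range(1,n+1):
            pk=p0+(t-p0)*k/n; ck=c0+dy*k/n; a=np.radians(ck)
            Rk=R.from_matrix(np.array([[np.cos(a),np.sin(a),0],[np.sin(a),-np.cos(a),0],[0,0,-1]]))
            s=Rc.inv().apply(pk-p)/.3; w=np.degrees((Rc.inv()*Rk).as_rotvec())/30
            q1=np.arctan2(pk[1],pk[0]); q6=q1+np.pi/2-np.radians(ck)
            print(np.round(w,3).tolist(),np.round(s,4).tolist(),'rows',int(max(np.ceil(np.linalg.norm(pk-p)/.0625),np.ceil(abs(dy/n)/10.7)))+1,'->',pk.round(3),round(ck,1),'q6 %.2f'%q6)
            p,Rc,cur=pk,Rk,ck
if __name__=='__main__': plan(eval(sys.argv[1]))
E
python3 plan.py '[(.44,-.36,.25,17),(.5,-.1,.25,35),(.5,.17,.25,35),(.495,.335,.2,35)]'
```

```text
[-0.003, -0.0, -0.007] [1.0577, -0.5095, -0.1613] rows 7 -> [ 0.44 -0.36  0.25] 17.0 q6 0.59
[0.0, 0.0, -0.6] [0.4446, -0.7703, 0.0] rows 6 -> [ 0.5  -0.1   0.25] 35.0 q6 0.76
[0.0, 0.0, 0.0] [0.5162, -0.7372, 0.0] rows 6 -> [0.5  0.17 0.25] 35.0 q6 1.29
[0.0, 0.0, 0.0] [0.3018, -0.4601, 0.1667] rows 4 -> [0.495 0.335 0.2  ] 35.0 q6 1.55
```

```bash
python3 -m pendant '[0,0,0,1,-0.5,-0.16,1, 0,0,0,1,-0.5,-0.16,1, 0,0,0,1,-0.5,-0.16,1, 0,0,0,1,-0.5,-0.16,1, 0,0,0,1,-0.5,-0.16,1, 0,0,0,1,-0.5,-0.16,1, 0,0,0,1,-0.5,-0.16,1]' 40
python3 -m pendant '[0,0,-0.6,0.44,-0.77,0,1, 0,0,-0.6,0.44,-0.77,0,1, 0,0,-0.6,0.44,-0.77,0,1, 0,0,-0.6,0.44,-0.77,0,1, 0,0,-0.6,0.44,-0.77,0,1, 0,0,-0.6,0.44,-0.77,0,1]'
python3 -m pendant '[0,0,0,0.55,-0.74,0,1, 0,0,0,0.55,-0.74,0,1, 0,0,0,0.55,-0.74,0,1, 0,0,0,0.55,-0.74,0,1, 0,0,0,0.55,-0.74,0,1, 0,0,0,0.55,-0.74,0,1]'
python3 -m pendant '[0,0,0,0.32,-0.46,0.17,1, 0,0,0,0.32,-0.46,0.17,1, 0,0,0,0.32,-0.46,0.17,1, 0,0,0,0.32,-0.46,0.17,1, 0,0,0,0.32,-0.46,0.17,1]'
python3 - <<'E'
from h import *
d=grab('wrist'); cv2.imwrite('pics/w1.png',d['image'][...,::-1]); W=world(d)
P=W[(W[...,2]>.07)&(W[...,2]<.083)&(abs(W[...,0]-.428)<.07)&(abs(W[...,1]-.288)<.07)]
r=cv2.minAreaRect((P[:,:2]*1000).astype(np.float32));print(len(P),np.median(P[:,2]),r)
P=W[(W[...,2]>.083)&(W[...,2]<.095)&(abs(W[...,0]-.428)<.07)&(abs(W[...,1]-.288)<.07)]
r=cv2.minAreaRect((P[:,:2]*1000).astype(np.float32));print(len(P),np.median(P[:,2]),r)
E
```

```text
t: 1.02
tool_pos: [0.4254, -0.3669, 0.2504]
tool_rot: [3.107, 0.463, 0.0]
contact_force: [-1.2, -0.3, -0.0]
opening: 0.0855
grip_force: 0.0
t: 1.78
tool_pos: [0.4838, -0.1093, 0.2499]
tool_rot: [2.997, 0.94, -0.001]
contact_force: [-0.3, -0.0, -0.7]
opening: 0.0856
grip_force: 0.0
t: 2.52
tool_pos: [0.4935, 0.1669, 0.2498]
tool_rot: [2.997, 0.939, -0.002]
contact_force: [-0.4, 0.2, 0.3]
opening: 0.0854
grip_force: 0.0
t: 3.15
tool_pos: [0.4943, 0.3335, 0.1992]
tool_rot: [2.998, 0.935, -0.0]
contact_force: [0.5, -0.5, -0.7]
opening: 0.0855
grip_force: 0.0
3403 0.08000432488938426 ((428.50152587890625, 290.6061706542969), (58.90666580200195, 66.17876434326172), 35.2484245300293)
392 0.08574573295519236 ((429.1064453125, 290.86053466796875), (42.306488037109375, 53.537601470947266), 35.059791564941406)
```

View pics/w1.png

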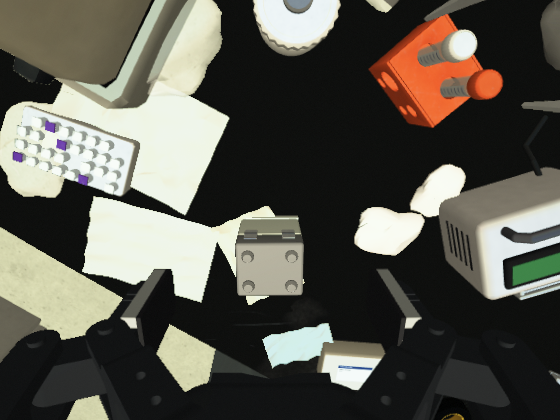

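The visible wall, on the tool's +x side, has two hinge marks at (250,233) and (288,233). So the box's +x is at yaw 35.1°, with its centre at (0.4288, 0.2907). Grasp the left and right walls.

```bash
python3 plan.py '[(.4288,.2907,.12,35.1),(.4288,.2907,.028,35.1)]'
```

```text
[0.001, -0.001, -0.016] [-0.261, -0.0068, 0.2656] rows 3 -> [0.429 0.291 0.12 ] 35.1 q6 1.55
[0.0, 0.0, 0.0] [0.0, 0.0, 0.3067] rows 3 -> [0.429 0.291 0.028] 35.1 q6 1.55
```

```bash
python3 -m pendant '[0,0,-0.016,-0.261,-0.007,0.2,1, 0,0,-0.016,-0.261,-0.007,0.2,1, 0,0,-0.016,-0.261,-0.007,0.266,1, 0,0,-0.016,-0.261,-0.007,0.4,1, 0,0,-0.016,-0.261,-0.007,0.52,1, 0,0,-0.016,-0.261,-0.007,0.57,1, 0,0,-0.016,-0.261,-0.007,0.57,1]' 50
python3 -m pendant '[0,0,0,0,0,0,0.7, 0,0,0,0,0,0,0.5, 0,0,0,0,0,0,0.5, 0,0,0,0,0,0,0.5, 0,0,0,0,0,0,0.5, 0,0,0,0,0,0,0.5]' 50
python3 plan.py '[(.4288,.2907,.145,35.1),(.47,.02,.145,122),(.499,-.051,.145,233),(.499,-.051,.045,233)]'
```

```text
t: 4.08
tool_pos: [0.4279, 0.2922, 0.028]
tool_rot: [2.994, 0.95, -0.001]
contact_force: [1.0, 0.0, -0.2]
opening: 0.0855
grip_force: 0.0
t: 4.82
tool_pos: [0.4301, 0.2935, 0.031]
tool_rot: [2.994, 0.952, 0.009]
contact_force: [2.5, -2.2, 6.5]
opening: 0.0648
grip_force: 57.0
[0.003, -0.01, 0.005] [-0.0067, 0.0058, -0.38] rows 3 -> [0.429 0.291 0.145] 35.1 q6 1.55
[0.0, 0.0, -0.966] [-0.1355, 0.2724, 0.0] rows 4 -> [0.443 0.2   0.145] 64.1 q6 0.88
[0.0, 0.0, -0.966] [-0.2505, 0.1727, 0.0] rows 4 -> [0.456 0.11  0.145] 93.0 q6 0.18
[0.0, 0.0, -0.966] [-0.3028, 0.0298, 0.0] rows 4 -> [0.47  0.02  0.145] 122.0 q6 -0.52
[0.0, 0.0, -0.925] [-0.063, -0.0109, 0.0] rows 4 -> [0.477 0.002 0.145] 149.8 q6 -1.04
[0.0, 0.0, -0.925] [-0.0507, -0.0389, 0.0] rows 4 -> [ 0.484 -0.015  0.145] 177.5 q6 -1.56
[0.0, 0.0, -0.925] [-0.0267, -0.0581, 0.0] rows 4 -> [ 0.492 -0.033  0.145] 205.2 q6 -2.08
[0.0, 0.0, -0.925] [0.0034, -0.0638, 0.0] rows 4 -> [ 0.499 -0.051  0.145] 233.0 q6 -2.60
[0.0, 0.0, 0.0] [0.0, -0.0, 0.3333] rows 3 -> [ 0.499 -0.051  0.045] 233.0 q6 -2.60
```

```bash
python3 -m pendant '[0,0,0,0,0,-0.1,0.5, 0,0,0,0,0,-0.25,0.5, 0,0,0,0,0,-0.38,0.5, 0,0,0,0,0,-0.38,0.5]'
python3 -m pendant '[0,0,-0.3,-0.045,0.09,0,0.5, 0,0,-0.6,-0.09,0.18,0,0.5, 0,0,-0.966,-0.1355,0.2724,0,0.5, 0,0,-0.966,-0.1355,0.2724,0,0.5]'
python3 -m pendant '[0,0,-0.3,-0.08,0.058,0,0.5, 0,0,-0.6,-0.16,0.115,0,0.5, 0,0,-0.966,-0.2505,0.1727,0,0.5, 0,0,-0.966,-0.2505,0.1727,0,0.5]'
python3 -m pendant '[0,0,-0.3,-0.1,0.01,0,0.5, 0,0,-0.6,-0.2,0.02,0,0.5, 0,0,-0.966,-0.3028,0.03,0,0.5, 0,0,-0.966,-0.3028,0.03,0,0.5]'
python3 -m pendant '[0,0,-0.3,-0.02,-0.003,0,0.5, 0,0,-0.6,-0.04,-0.007,0,0.5, 0,0,-0.925,-0.063,-0.011,0,0.5, 0,0,-0.925,-0.063,-0.011,0,0.5]'
python3 -m pendant '[0,0,-0.3,-0.017,-0.013,0,0.5, 0,0,-0.6,-0.034,-0.026,0,0.5, 0,0,-0.925,-0.0507,-0.039,0,0.5, 0,0,-0.925,-0.0507,-0.039,0,0.5]'
python3 -m pendant '[0,0,-0.3,-0.009,-0.02,0,0.5, 0,0,-0.6,-0.018,-0.04,0,0.5, 0,0,-0.925,-0.0267,-0.058,0,0.5, 0,0,-0.925,-0.0267,-0.058,0,0.5]'
python3 -m pendant '[0,0,-0.3,0,-0.02,0,0.5, 0,0,-0.6,0,-0.04,0,0.5, 0,0,-0.925,0.0034,-0.064,0,0.5, 0,0,-0.925,0.0034,-0.064,0,0.5]'
python3 -m pendant '[0,0,0,0,0,0.15,0.5, 0,0,0,0,0,0.3333,0.5, 0,0,0,0,0,0.3333,0.5, 0,0,0,0,0,0.3333,0.5]'
python3 - <<'E'
from h import *
d=grab('top'); W=world(d); o=telemetry.get_obs()
print(o['tool_pos'],R.from_rotvec(o['tool_rot']).as_matrix().round(3))
m=(W[...,2]>.08)&(W[...,2]<.104)&(W[...,0]>.45)&(W[...,1]<.2)&(W[...,1]>-.1)
w=grab('wrist')
a=d['image'][130:270,180:400,::-1]
cv2.imwrite('pics/p1.png',np.hstack([cv2.resize(a,(440,280)),cv2.resize(w['image'][...,::-1],(360,280))]))
E
```

```text
t: 5.32
tool_pos: [0.4294, 0.294, 0.1459]
tool_rot: [-2.992, -0.951, -0.011]
contact_force: [-0.1, 0.3, -3.4]
opening: 0.0645
grip_force: 58.2
t: 5.82
tool_pos: [0.44, 0.2008, 0.1393]
tool_rot: [-2.662, -1.666, 0.007]
contact_force: [0.1, 0.3, -3.9]
opening: 0.065
grip_force: 58.1
t: 6.32
tool_pos: [0.4546, 0.1116, 0.1404]
tool_rot: [-2.161, -2.277, 0.003]
contact_force: [-0.6, 1.0, -4.1]
opening: 0.0646
grip_force: 58.1
t: 6.82
tool_pos: [0.4692, 0.0221, 0.141]
tool_rot: [-1.523, -2.745, 0.0]
contact_force: [-0.3, -0.3, -3.5]
opening: 0.0644
grip_force: 58.2
t: 7.32
tool_pos: [0.4765, 0.0057, 0.1414]
tool_rot: [-0.819, -3.031, -0.001]
contact_force: [-0.6, 1.4, -3.7]
opening: 0.0648
grip_force: 58.1
t: 7.82
tool_pos: [0.484, -0.0124, 0.1418]
tool_rot: [-0.071, -3.14, -0.001]
contact_force: [0.4, 0.9, -3.3]
opening: 0.0648
grip_force: 58.1
t: 8.32
tool_pos: [0.4913, -0.0304, 0.142]
tool_rot: [0.683, -3.066, -0.001]
contact_force: [-0.2, 0.5, -4.2]
opening: 0.0645
grip_force: 58.1
t: 8.82
tool_pos: [0.4987, -0.0484, 0.1421]
tool_rot: [1.397, -2.814, -0.001]
contact_force: [0.4, 0.3, -3.3]
opening: 0.0646
grip_force: 58.1
t: 9.32
tool_pos: [0.5, -0.0488, 0.044]
tool_rot: [-1.402, 2.809, -0.002]
contact_force: [0.2, -0.6, -1.8]
opening: 0.065
grip_force: 59.2
[ 0.50103264 -0.04908192  0.04508952] [[-0.601 -0.8    0.005]
 [-0.8    0.601 -0.001]
 [-0.002 -0.004 -1.   ]]
```

View pics/p1.png

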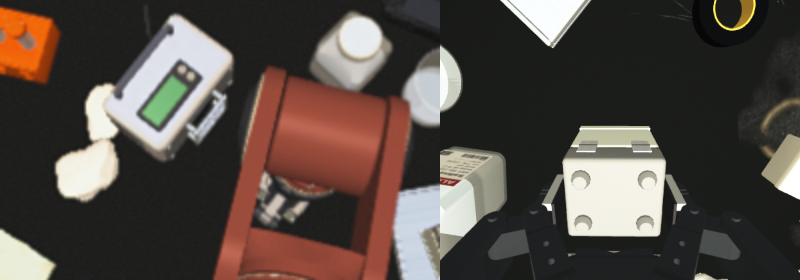

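Wrist view: the box is held upright, hinges on the outward side and lid square between the fingers. The monitor is undisturbed. I'll measure the box in hand and work out the approach.

```bash
cat > inhand.py <<'E'
from h import *
def inhand():
    d=grab('wrist'); W=world(d); o=telemetry.get_obs(); p=o['tool_pos']; m=R.from_rotvec(o['tool_rot']).as_matrix()
    L=(W-p)@m   # tool coords
    lid=(abs(L[...,0])<.06)&(abs(L[...,1])<.033)
    z=L[...,2][lid&(L[...,2]<-.03)&(L[...,2]>-.075)]
    h=np.histogram(z,np.arange(-.075,-.03,.001)); z0=h[1][h[0].argmax()]+.0005
    k=lid&(abs(L[...,2]-z0)<.003); P=L[k]
    r=cv2.minAreaRect((P[:,:2]*1000).astype(np.float32))
    g=lid&(L[...,2]<z0-.003)&(L[...,2]>z0-.008)&(abs(L[...,0])<.035); G=L[g]
    print('lid z in tool %.4f'%z0,'rect',np.round(r[0],1),np.round(r[1],1),round(r[2],2),'x',(P[:,0].min()*1e3).round(1),(P[:,0].max()*1e3).round(1),'lugs mean',(G[:,:2].mean(0)*1000).round(1),len(G))
    a=np.degrees(np.arctan2(m[1,0],m[0,0]))%360; print('tcp',p.round(4),'yaw %.2f'%a,'tilt',m[:2,2].round(4))
    return p,m,r
def monrel(pt,c=(.605,.090),yaw=53.0):
    a=np.radians(yaw); e=np.array([[np.cos(a),np.sin(a)],[-np.sin(a),np.cos(a)]]); g=np.array(c)-.0555*e[0]
    return e@(np.array(pt)[:2]-g)
if __name__=='__main__':
    p,m,r=inhand(); c=p+m@np.array([r[0][0]/1e3,r[0][1]/1e3,0]); print('box centre',c[:2].round(4),'TCP rel guard',monrel(p).round(4),'centre rel guard (along,lateral)',monrel(c).round(4))
E
python3 inhand.py; python3 plan.py '[(.499,-.051,.045,233)]'
```

```text
lid z in tool -0.0495 rect [-2.8  0.1] [66.  58.6] 89.8 x -32.1 26.5 lugs mean [-0.1  0.6] 2392
tcp [ 0.5012 -0.0493  0.0454] yaw 233.13 tilt [ 0.0053 -0.0013]
box centre [ 0.5029 -0.047 ] TCP rel guard [-0.1182 -0.001 ] centre rel guard (along,lateral) [-0.1153 -0.0009]
[-0.01, 0.002, -1.0] [0.0008, 0.0002, 0.0001] rows 4 -> [ 0.501 -0.049  0.045] -96.9 q6 3.16
[-0.0, 0.0, -1.0] [0.0005, 0.0006, 0.0001] rows 4 -> [ 0.501 -0.05   0.045] -66.9 q6 2.64
[0.0, 0.0, -1.0] [0.0002, 0.0008, 0.0001] rows 4 -> [ 0.501 -0.05   0.045] -36.9 q6 2.12
[0.0, 0.0, -1.0] [-0.0002, 0.0008, 0.0001] rows 4 -> [ 0.5   -0.05   0.045] -6.9 q6 1.59
[0.0, 0.0, -1.0] [-0.0006, 0.0005, 0.0001] rows 4 -> [ 0.5   -0.05   0.045] 23.1 q6 1.07
[0.0, 0.0, -1.0] [-0.0008, 0.0002, 0.0001] rows 4 -> [ 0.5   -0.05   0.045] 53.1 q6 0.54
[0.0, 0.0, -1.0] [-0.0008, -0.0002, 0.0001] rows 4 -> [ 0.5   -0.05   0.045] 83.1 q6 0.02
[0.0, 0.0, -1.0] [-0.0005, -0.0006, 0.0001] rows 4 -> [ 0.5   -0.05   0.045] 113.0 q6 -0.50
[0.0, 0.0, -1.0] [-0.0002, -0.0008, 0.0001] rows 4 -> [ 0.5   -0.051  0.045] 143.0 q6 -1.03
[0.0, 0.0, -1.0] [0.0002, -0.0008, 0.0001] rows 4 -> [ 0.499 -0.051  0.045] 173.0 q6 -1.55
[0.0, 0.0, -1.0] [0.0006, -0.0005, 0.0001] rows 4 -> [ 0.499 -0.051  0.045] 203.0 q6 -2.07
[0.0, 0.0, -1.0] [0.0008, -0.0002, 0.0001] rows 4 -> [ 0.499 -0.051  0.045] 233.0 q6 -2.60
```

```bash
sed -i "s/cur=np.degrees(np.arctan2(m\[1,0\],m\[0,0\]))/cur=np.degrees(o['q'][0]-o['q'][5]+np.pi\/2)/" plan.py
python3 -m pendant '[0,0,0,-0.1,0,0,0.5, 0,0,0,-0.18,0,0,0.5, 0,0,0,-0.24,0,0,0.5, 0,0,0,-0.267,0,0,0.5, 0,0,0,-0.267,0,0,0.5,0,0,0,-0.267,0,0,0.5]'
python3 -m pendant '[0,0,0,-0.01,0,0,0.5, 0,0,0,-0.01,0,0,0.5]' | grep -E 'pos|contact'
python3 -m pendant '[0,0,0,-0.01,0,0,0.5, 0,0,0,-0.01,0,0,0.5]' | grep -E 'pos|contact'
python3 -m pendant '[0,0,0,-0.01,0,0,0.5, 0,0,0,-0.01,0,0,0.5]' | grep -E 'pos|contact'
python3 - <<'E'
from h import *
from inhand import monrel
o=telemetry.get_obs(); print(monrel(o['tool_pos']), o['contact_force'])
E
```

```text
t: 10.22
tool_pos: [0.5464, 0.0149, 0.0422]
tool_rot: [1.406, -2.809, -0.0]
contact_force: [0.3, -0.1, -3.9]
opening: 0.0648
grip_force: 59.2
tool_pos: [0.5483, 0.0173, 0.0422]
contact_force: [-1.7, -0.7, -3.3]
tool_pos: [0.5502, 0.0198, 0.0422]
contact_force: [-1.2, -2.8, -3.4]
tool_pos: [0.5521, 0.0223, 0.0422]
contact_force: [-3.0, -3.6, -3.4]
[-0.03044186  0.00148279] [-3.02024014 -3.60149693 -3.41487183]
```

Contact at about 4.7 N along the guard normal, which is about 7 mm of travel. Hold, then back off and half-turn.

```bash
python3 -m pendant '[0,0,0,0,0,0,0.5, 0,0,0,0,0,0,0.5, 0,0,0,0,0,0,0.5, 0,0,0,0,0,0,0.5, 0,0,0,0,0,0,0.5, 0,0,0,0,0,0,0.5, 0,0,0,0,0,0,0.5]' | grep -E 'pos|contact'
python3 -m pendant '[0,0,0,0.04,0,0,0.5, 0,0,0,0.12,0,-0.005,0.5, 0,0,0,0.24,0,-0.01,0.5, 0,0,0,0.3,0,-0.01,0.5, 0,0,0,0.3,0,-0.01,0.5]'| grep -E 'pos|contact'
python3 plan.py '[(.499,-.051,.0465,53)]'
```

```text
tool_pos: [0.5522, 0.0224, 0.0422]
contact_force: [-2.2, -4.6, -4.7]
tool_pos: [0.4982, -0.0499, 0.0456]
contact_force: [0.8, 0.6, -3.9]
[-0.0, 0.003, 0.857] [0.0002, -0.0006, -0.0004] rows 4 -> [ 0.498 -0.05   0.046] 207.4 q6 -2.15
[0.0, 0.0, 0.858] [-0.0001, -0.0006, -0.0004] rows 4 -> [ 0.498 -0.05   0.046] 181.7 q6 -1.70
[0.0, 0.0, 0.858] [-0.0004, -0.0005, -0.0004] rows 4 -> [ 0.499 -0.05   0.046] 155.9 q6 -1.25
[0.0, 0.0, 0.858] [-0.0005, -0.0003, -0.0004] rows 4 -> [ 0.499 -0.051  0.046] 130.2 q6 -0.80
[0.0, 0.0, 0.858] [-0.0006, -0.0001, -0.0004] rows 4 -> [ 0.499 -0.051  0.046] 104.5 q6 -0.35
[0.0, 0.0, 0.858] [-0.0006, 0.0002, -0.0004] rows 4 -> [ 0.499 -0.051  0.046] 78.7 q6 0.10
[0.0, 0.0, 0.858] [-0.0004, 0.0005, -0.0004] rows 4 -> [ 0.499 -0.051  0.046] 53.0 q6 0.54
```

```bash
python3 -m pendant '[0,0,0.33,0,0,0,0.5, 0,0,0.66,0,0,0,0.5, 0,0,1,0,0,0,0.5]' | grep -E 'pos|contact'
python3 -m pendant '[0,0,0.33,0,0,0,0.5, 0,0,0.66,0,0,0,0.5, 0,0,1,0,0,0,0.5]' | grep -E 'pos|contact'
python3 -m pendant '[0,0,0.33,0,0,0,0.5, 0,0,0.66,0,0,0,0.5, 0,0,1,0,0,0,0.5]' | grep -E 'pos|contact'
python3 -m pendant '[0,0,0.33,0,0,0,0.5, 0,0,0.66,0,0,0,0.5, 0,0,1,0,0,0,0.5]' | grep -E 'pos|contact'
python3 -m pendant '[0,0,0.33,0,0,0,0.5, 0,0,0.66,0,0,0,0.5, 0,0,1,0,0,0,0.5]' | grep -E 'pos|contact'
python3 -m pendant '[0,0,0.33,0,0,0,0.5, 0,0,0.66,0,0,0,0.5, 0,0,1,0,0,0,0.5, 0,0,1,0,0,0,0.5, 0,0,1,0,0,0,0.5]' | grep -E 'pos|contact'
python3 inhand.py; python3 plan.py '[(.499,-.051,.0465,53)]'
```

```text
tool_pos: [0.4992, -0.0487, 0.0456]
contact_force: [-0.2, -1.0, -3.5]
tool_pos: [0.4992, -0.0486, 0.0456]
contact_force: [0.3, 0.2, -3.7]
tool_pos: [0.4992, -0.0486, 0.0456]
contact_force: [-0.4, 0.3, -4.0]
tool_pos: [0.4992, -0.0486, 0.0456]
contact_force: [0.6, 0.1, -3.6]
tool_pos: [0.4992, -0.0486, 0.0456]
contact_force: [-1.0, 0.6, -3.6]
tool_pos: [0.4987, -0.0491, 0.0454]
contact_force: [0.7, -0.7, -3.8]
lid z in tool -0.0495 rect [-2.3 -0. ] [66.  58.8] 89.99 x -31.6 27.1 lugs mean [0.3 1.5] 2251
tcp [ 0.4986 -0.0492  0.0454] yaw 53.33 tilt [0.0004 0.0003]
box centre [ 0.4972 -0.051 ] TCP rel guard [-0.1197  0.0012] centre rel guard (along,lateral) [-0.122   0.0012]
[0.0, -0.001, 0.011] [-0.0039, 0.0046, -0.0037] rows 2 -> [ 0.499 -0.051  0.046] 53.0 q6 0.54
```

```bash
python3 -m pendant '[0,0,0,0.1,0,0,0.5, 0,0,0,0.18,0,0,0.5, 0,0,0,0.25,0,0,0.5, 0,0,0,0.28,0,0,0.5, 0,0,0,0.28,0,0,0.5]'| grep -E 'pos|contact'
python3 -m pendant '[0,0,0,0.01,0,0,0.5, 0,0,0,0.01,0,0,0.5]' | grep -E 'pos|contact'
python3 -m pendant '[0,0,0,0.01,0,0,0.5, 0,0,0,0.01,0,0,0.5]' | grep -E 'pos|contact'
python3 -m pendant '[0,0,0,0.01,0,0,0.5, 0,0,0,0.01,0,0,0.5]' | grep -E 'pos|contact'
python3 - <<'E'
from h import *
from inhand import monrel
o=telemetry.get_obs(); print(monrel(o['tool_pos']), o['contact_force'])
E
```

```text
tool_pos: [0.5487, 0.0179, 0.0452]
contact_force: [-0.6, 1.1, -3.4]
tool_pos: [0.5502, 0.0198, 0.0453]
contact_force: [0.4, 0.3, -3.2]
tool_pos: [0.5521, 0.0222, 0.0453]
contact_force: [-0.8, -1.4, -3.0]
tool_pos: [0.5539, 0.0247, 0.0452]
contact_force: [-1.6, -2.1, -2.8]
[-0.02741925  0.00144987] [-1.6481084  -2.13505083 -2.7983997 ]
```

```bash
python3 -m pendant '[0,0,0,0.011,0,0,0.5, 0,0,0,0.011,0,0,0.5, 0,0,0,0.011,0,0,0.5]' | grep -E 'pos|contact'
python3 -m pendant '[0,0,0,0,0,0,0.5, 0,0,0,0,0,0,0.5, 0,0,0,0,0,0,0.5]' | grep -E 'pos|contact'
python3 -m pendant '[0,0,0,0,0,0,0.5, 0,0,0,0,0,0,0.5, 0,0,0,0,0,0,0.5]' | grep -E 'pos|contact'
```

```text
tool_pos: [0.5559, 0.0273, 0.0453]
contact_force: [-1.8, -3.7, -2.7]
tool_pos: [0.556, 0.0274, 0.0453]
contact_force: [-1.6, -4.2, -3.5]
tool_pos: [0.556, 0.0275, 0.0453]
contact_force: [-1.3, -4.3, -3.6]
```

Back pressed at about 4.4 N for well over half a second. Retreat, set down and regrip.

```bash
python3 -m pendant '[0,0,0,-0.04,0,0,0.5, 0,0,0,-0.12,0,0,0.5, 0,0,0,-0.24,0,0,0.5, 0,0,0,-0.32,0,0,0.5, 0,0,0,-0.32,0,0.02,0.5, 0,0,0,-0.32,0,0.04,0.5, 0,0,0,-0.32,0,0.046,0.5, 0,0,0,-0.32,0,0.048,0.5, 0,0,0,-0.32,0,0.05,0.5, 0,0,0,-0.32,0,0.05,0.5]'| grep -E 'pos|contact'
```

```text
tool_pos: [0.4985, -0.0487, 0.0309]
contact_force: [-5.0, 2.7, 5.2]
```

```bash
python3 -m pendant '[0,0,0,0,0,-0.002,0.8, 0,0,0,0,0,-0.002,1, 0,0,0,0,0,-0.002,1, 0,0,0,0,0,-0.002,1]'| grep -E 'pos|contact|open'
python3 -m pendant '[0,0,0,0,0,-0.1,1, 0,0,0,0,0,-0.3,1, 0,0,0,0,0,-0.5,1, 0,0,0,0,0,-0.55,1, 0,0,0,0,0,-0.55,1]'| grep -E 'pos|contact|open'
cat > lid.py <<'E'
from h import *
def lid(cx,cy,z0,n='wrist',save=True):
    d=grab(n); W=world(d)
    near=(abs(W[...,0]-cx)<.06)&(abs(W[...,1]-cy)<.06)
    for a,b in((z0-.004,z0+.0025),(z0+.003,z0+.01)):
        P=W[near&(W[...,2]>a)&(W[...,2]<b)]
        r=cv2.minAreaRect((P[:,:2]*1000).astype(np.float32)); print(len(P),'z',np.median(P[:,2]).round(4),np.round(r[0],1),np.round(r[1],1),round(r[2],2))
    return d
if __name__=='__main__':
    import sys; lid(*map(float,sys.argv[1:4]),*sys.argv[4:5])
E
python3 lid.py .498 -.05 .08
```

```text
tool_pos: [0.4987, -0.0495, 0.031]
contact_force: [-1.5, -0.3, 0.8]
opening: 0.0856
tool_pos: [0.4992, -0.0495, 0.1969]
contact_force: [-0.2, -0.4, -1.0]
opening: 0.0859
3988 z 0.0801 [497.4 -50.5] [57.1 66.2] 53.11
490 z 0.0857 [497.  -50.8] [42.5 52.3] 53.29
```

```bash
python3 -m pendant '[0,0,-0.33,0,0,0,1, 0,0,-0.66,0,0,0,1, 0,0,-1,0,0,0,1]' | grep -E 'pos'
python3 -m pendant '[0,0,-0.33,0,0,0,1, 0,0,-0.66,0,0,0,1, 0,0,-1,0,0,0,1]' | grep -E 'pos'
python3 -m pendant '[0,0,-0.33,0,0,0,1, 0,0,-0.66,0,0,0,1, 0,0,-1,0,0,0,1, 0,0,-1,0,0,0,1]' | grep -E 'pos'
python3 lid.py .498 -.05 .08; python3 plan.py '[(.4973,-.0506,.12,143.2),(.4973,-.0506,.028,143.2)]'
```

```text
tool_pos: [0.4968, -0.0489, 0.1922]
tool_pos: [0.4968, -0.0489, 0.1922]
tool_pos: [0.497, -0.049, 0.1928]
4096 z 0.0802 [496.6 -51.1] [58.2 66.3] 53.54
497 z 0.0858 [496.3 -51. ] [42.7 52.4] 53.06
[-0.003, -0.008, -0.006] [-0.0042, -0.0037, 0.2443] rows 3 -> [ 0.497 -0.051  0.12 ] 143.2 q6 -1.03
[0.0, 0.0, 0.0] [0.0, 0.0, 0.3067] rows 3 -> [ 0.497 -0.051  0.028] 143.2 q6 -1.03
```

```bash
python3 -m pendant '[0,0,0,-0.003,-0.005,0.1,1, 0,0,0,-0.003,-0.005,0.25,1, 0,0,0,-0.003,-0.005,0.4,1, 0,0,0,-0.003,-0.005,0.5,1, 0,0,0,-0.003,-0.005,0.548,1, 0,0,0,-0.003,-0.005,0.548,1]' | grep -E 'pos|contact'
python3 -m pendant '[0,0,0,0,0,0,0.7, 0,0,0,0,0,0,0.45, 0,0,0,0,0,0,0.45, 0,0,0,0,0,0,0.45, 0,0,0,0,0,0,0.45, 0,0,0,0,0,0,0.45]' 50
python3 -m pendant '[0,0,0,0,0,-0.02,0.4, 0,0,0,0,0,-0.045,0.4, 0,0,0,0,0,-0.055,0.4, 0,0,0,0,0,-0.055,0.4]'
python3 inhand.py; python3 plan.py '[(.499,-.051,.0465,53)]'
```

```text
tool_pos: [0.4974, -0.0508, 0.0304]
contact_force: [-0.3, 0.7, -0.9]
t: 22.75
tool_pos: [0.4998, -0.0519, 0.0337]
tool_rot: [0.991, 2.978, -0.001]
contact_force: [-2.8, -2.5, 6.9]
opening: 0.0567
grip_force: 54.8
t: 23.25
tool_pos: [0.4984, -0.051, 0.0482]
tool_rot: [0.992, 2.981, 0.0]
contact_force: [-0.3, -0.5, -3.5]
opening: 0.0569
grip_force: 54.0
lid z in tool -0.0475 rect [ 2.5 -0. ] [66.1 65.9] 0.05 x -30.6 35.5 lugs mean [ 5.5 -0.4] 2336
tcp [ 0.4982 -0.051   0.0479] yaw 143.20 tilt [-0.0001  0.0001]
box centre [ 0.4962 -0.0495] TCP rel guard [-0.1214  0.0005] centre rel guard (along,lateral) [-0.1214  0.0029]
[-0.0, -0.0, 0.752] [-0.0006, 0.0004, 0.0012] rows 4 -> [ 0.498 -0.051  0.048] 120.6 q6 -0.64
[0.0, 0.0, 0.752] [-0.0004, 0.0006, 0.0012] rows 4 -> [ 0.499 -0.051  0.047] 98.1 q6 -0.24
[0.0, 0.0, 0.752] [-0.0001, 0.0007, 0.0012] rows 4 -> [ 0.499 -0.051  0.047] 75.5 q6 0.15
[0.0, 0.0, 0.752] [0.0001, 0.0007, 0.0012] rows 4 -> [ 0.499 -0.051  0.046] 53.0 q6 0.54
```

```bash
python3 -m pendant '[0,0,0.33,0,0,0.001,0.4, 0,0,0.66,0,0,0.003,0.4, 0,0,1,0,0,0.005,0.4]' | grep -E 'pos'
python3 -m pendant '[0,0,0.33,0,0,0,0.4, 0,0,0.66,0,0,0,0.4, 0,0,1,0,0,0,0.4]' | grep -E 'pos'
python3 -m pendant '[0,0,0.33,0,0,0,0.4, 0,0,0.66,0,0,0,0.4, 0,0,1.0,0,0,0,0.4, 0,0,1.0,0,0,0,0.4]' | grep -E 'pos'
python3 -m pendant '[0,0,0,0.1,0,0,0.4, 0,0,0,0.18,0,0,0.4, 0,0,0,0.23,0,0,0.4, 0,0,0,0.25,0,0,0.4, 0,0,0,0.25,0,0,0.4]'| grep -E 'pos|rot|contact'
python3 -m pendant '[0,0,0,0.01,0,0,0.4, 0,0,0,0.01,0,0,0.4]' | grep -E 'pos|contact'
python3 -m pendant '[0,0,0,0.01,0,0,0.4, 0,0,0,0.01,0,0,0.4]' | grep -E 'pos|contact'
python3 -m pendant '[0,0,0,0.01,0,0,0.4, 0,0,0,0.01,0,0,0.4]' | grep -E 'pos|contact'
python3 - <<'E'
from h import *
from inhand import monrel
o=telemetry.get_obs(); print(monrel(o['tool_pos']), o['contact_force'])
E
```

```text
tool_pos: [0.4979, -0.0509, 0.046]
tool_pos: [0.498, -0.0509, 0.046]
tool_pos: [0.498, -0.051, 0.0461]
tool_pos: [0.543, 0.0089, 0.0463]
tool_rot: [-2.808, -1.408, 0.001]
contact_force: [-0.4, -0.2, -3.3]
tool_pos: [0.5449, 0.0112, 0.0465]
contact_force: [0.0, 0.4, -4.5]
tool_pos: [0.5469, 0.0138, 0.0466]
contact_force: [-0.2, 0.1, -3.5]
tool_pos: [0.5485, 0.016, 0.0465]
contact_force: [-1.4, -1.0, -2.1]
[-0.03758682  0.00057871] [-1.39088231 -0.95546922 -2.13360461]
```

```bash
python3 -m pendant '[0,0,0,0.008,0,0,0.4, 0,0,0,0.017,0,0,0.4, 0,0,0,0.017,0,0,0.4, 0,0,0,0.017,0,0,0.4]' | grep -E 'pos|contact'
python3 -m pendant '[0,0,0,0,0,0,0.4, 0,0,0,0,0,0,0.4, 0,0,0,0,0,0,0.4]' | grep -E 'pos|contact'
python3 -m pendant '[0,0,0,0,0,0,0.4, 0,0,0,0,0,0,0.4, 0,0,0,0,0,0,0.4]' | grep -E 'pos|contact'
```

```text
tool_pos: [0.5516, 0.02, 0.0465]
contact_force: [-2.7, -2.9, -1.0]
tool_pos: [0.5517, 0.0202, 0.0465]
contact_force: [-2.7, -3.8, -2.7]
tool_pos: [0.5517, 0.0202, 0.0465]
contact_force: [-1.5, -4.7, -2.7]
```

Left pressed at about 4.6 N. Back off and half-turn for the right wall.

```bash
python3 -m pendant '[0,0,0,-0.04,0,0,0.4, 0,0,0,-0.12,0,0,0.4, 0,0,0,-0.24,0,0,0.4, 0,0,0,-0.3,0,0,0.4, 0,0,0,-0.3,0,0,0.4]'| grep -E 'pos|contact'
python3 -m pendant '[0,0,-0.33,0,0,0,0.4, 0,0,-0.66,0,0,0,0.4, 0,0,-1,0,0,0,0.4]' | grep -E 'pos'
python3 -m pendant '[0,0,-0.33,0,0,0,0.4, 0,0,-0.66,0,0,0,0.4, 0,0,-1,0,0,0,0.4]' | grep -E 'pos'
python3 -m pendant '[0,0,-0.33,0,0,0,0.4, 0,0,-0.66,0,0,0,0.4, 0,0,-1,0,0,0,0.4]' | grep -E 'pos'
python3 -m pendant '[0,0,-0.33,0,0,0,0.4, 0,0,-0.66,0,0,0,0.4, 0,0,-1,0,0,0,0.4]' | grep -E 'pos'
python3 -m pendant '[0,0,-0.33,0,0,0,0.4, 0,0,-0.66,0,0,0,0.4, 0,0,-1,0,0,0,0.4]' | grep -E 'pos'
python3 -m pendant '[0,0,-0.33,0,0,0,0.4, 0,0,-0.66,0,0,0,0.4, 0,0,-1,0,0,0,0.4, 0,0,-1,0,0,0,0.4, 0,0,-1,0,0,0,0.4]' | grep -E 'pos'
python3 inhand.py
```

```text
tool_pos: [0.4975, -0.0521, 0.0465]
contact_force: [0.3, 0.8, -2.9]
tool_pos: [0.4986, -0.0509, 0.0467]
tool_pos: [0.4987, -0.0508, 0.0468]
tool_pos: [0.4987, -0.0508, 0.0467]
tool_pos: [0.4987, -0.0508, 0.0468]
tool_pos: [0.4987, -0.0508, 0.0468]
tool_pos: [0.4981, -0.0513, 0.0466]
lid z in tool -0.0475 rect [ 1.5 -0. ] [66.4 65.9] 0.08 x -31.7 34.8 lugs mean [ 4.7 -0.4] 2312
tcp [ 0.4981 -0.0515  0.0466] yaw 233.10 tilt [0.0004 0.0003]
box centre [ 0.4971 -0.0527] TCP rel guard [-0.1218  0.0003] centre rel guard (along,lateral) [-0.1233  0.0003]
```

```bash
python3 -m pendant '[0,0,0,-0.1,0,0,0.4, 0,0,0,-0.18,0,0,0.4, 0,0,0,-0.25,0,0,0.4, 0,0,0,-0.277,0,0,0.4, 0,0,0,-0.277,0,0,0.4]'| grep -E 'pos|rot|contact'
python3 -m pendant '[0,0,0,-0.01,0,0,0.4, 0,0,0,-0.01,0,0,0.4]' | grep -E 'pos|contact'
python3 -m pendant '[0,0,0,-0.01,0,0,0.4, 0,0,0,-0.01,0,0,0.4]' | grep -E 'pos|contact'
python3 -m pendant '[0,0,0,-0.01,0,0,0.4, 0,0,0,-0.01,0,0,0.4, 0,0,0,-0.01,0,0,0.4]' | grep -E 'pos|contact'
```

```text
tool_pos: [0.5476, 0.0149, 0.0464]
tool_rot: [1.407, -2.808, 0.0]
contact_force: [-0.1, 0.0, -3.7]
tool_pos: [0.5491, 0.0168, 0.0464]
contact_force: [0.2, -0.8, -3.4]
tool_pos: [0.5509, 0.0192, 0.0464]
contact_force: [-1.8, -2.6, -2.9]
tool_pos: [0.5528, 0.0217, 0.0464]
contact_force: [-2.4, -3.4, -2.9]
```

```bash
python3 -m pendant '[0,0,0,0,0,0,0.4, 0,0,0,0,0,0,0.4, 0,0,0,0,0,0,0.4]' | grep -E 'pos|contact'
python3 -m pendant '[0,0,0,0,0,0,0.4, 0,0,0,0,0,0,0.4, 0,0,0,0,0,0,0.4]' | grep -E 'pos|contact'
python3 -m pendant '[0,0,0,0.04,0,0,0.4, 0,0,0,0.12,0,0,0.4, 0,0,0,0.24,0,0,0.4, 0,0,0,0.3,0,-0.2,0.4, 0,0,0,0.3,0,-0.4,0.4, 0,0,0,0.3,0,-0.57,0.4, 0,0,0,0.3,0,-0.57,0.4]'| grep -E 'pos|contact|^t:'
python3 plan.py '[(.464,-.331,.215,110)]'
```

```text
tool_pos: [0.5529, 0.0219, 0.0464]
contact_force: [-1.2, -3.2, -4.0]
tool_pos: [0.5529, 0.0219, 0.0465]
contact_force: [-1.8, -3.9, -4.4]
t: 33.48
tool_pos: [0.5024, -0.0506, 0.2243]
contact_force: [0.0, 0.6, -3.1]
[-0.019, 0.017, 0.821] [0.1651, -0.0913, 0.0062] rows 4 -> [ 0.495 -0.107  0.222] 208.6 q6 -2.28
[0.0, 0.0, 0.821] [0.1119, -0.1519, 0.0062] rows 4 -> [ 0.487 -0.163  0.221] 183.9 q6 -1.96
[0.0, 0.0, 0.821] [0.0384, -0.1847, 0.0062] rows 4 -> [ 0.479 -0.219  0.219] 159.3 q6 -1.64
[0.0, 0.0, 0.821] [-0.0421, -0.1839, 0.0062] rows 4 -> [ 0.472 -0.275  0.217] 134.6 q6 -1.31
[0.0, 0.0, 0.821] [-0.115, -0.1496, 0.0062] rows 4 -> [ 0.464 -0.331  0.215] 110.0 q6 -0.97
```

```bash
python3 -m pendant '[0,0,0.3,0.055,-0.03,0,0.4, 0,0,0.6,0.11,-0.06,0,0.4, 0,0,0.821,0.165,-0.091,0.006,0.4]'| grep -E 'pos'
python3 -m pendant '[0,0,0.3,0.037,-0.05,0,0.4, 0,0,0.6,0.074,-0.1,0,0.4, 0,0,0.821,0.112,-0.152,0.006,0.4]'| grep -E 'pos'
python3 -m pendant '[0,0,0.3,0.013,-0.06,0,0.4, 0,0,0.6,0.026,-0.12,0,0.4, 0,0,0.821,0.038,-0.185,0.006,0.4]'| grep -E 'pos'
python3 -m pendant '[0,0,0.3,-0.014,-0.06,0,0.4, 0,0,0.6,-0.028,-0.12,0,0.4, 0,0,0.821,-0.042,-0.184,0.006,0.4]'| grep -E 'pos'
python3 -m pendant '[0,0,0.3,-0.038,-0.05,0,0.4, 0,0,0.6,-0.076,-0.1,0,0.4, 0,0,0.821,-0.115,-0.15,0.006,0.4, 0,0,0.821,-0.115,-0.15,0.006,0.4, 0,0,0.821,-0.115,-0.15,0.006,0.4]'| grep -E 'pos|contact|^t:'
python3 inhand.py; python3 lid.py .43 -.237 .09; python3 lid.py .43 -.237 .09 top
python3 -c "
from h import *
cv2.imwrite('pics/w2.png',np.load('pics/wrist.npz')['image'][...,::-1])"
```

```text
tool_pos: [0.4904, -0.1059, 0.2135]
tool_pos: [0.4827, -0.162, 0.2116]
tool_pos: [0.4752, -0.2181, 0.2098]
tool_pos: [0.4676, -0.2741, 0.2079]
t: 35.6
tool_pos: [0.4602, -0.3296, 0.207]
contact_force: [0.0, 1.0, -3.8]
lid z in tool -0.0465 rect [2.4 0. ] [66.7 65.9] 0.06 x -31.0 35.7 lugs mean [ 5.9 -0.8] 2430
tcp [ 0.4604 -0.3296  0.2075] yaw 110.14 tilt [-0.0006  0.0016]
box centre [ 0.4596 -0.3274] TCP rel guard [-0.3667 -0.137 ] centre rel guard (along,lateral) [-0.3654 -0.1351]
5208 z 0.0902 [ 429.7 -237.5] [58.2 66.1] 19.04
673 z 0.0958 [ 429.5 -237.3] [43.6 53.3] 18.99
682 z 0.0889 [ 429.1 -237. ] [58.7 65.5] 19.8
78 z 0.0944 [ 425.2 -235.3] [46.4 55.9] 20.55
```

View pics/w2.png

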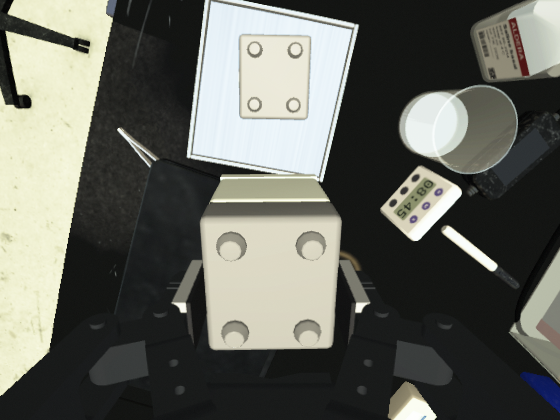

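The held lid's lugs are at about (231,247), (311,247), (234,334) and (307,334). The lower box's lid is fully visible at (274,77), giving centre (0.4296, -0.2374) at yaw 19.0°. Next I'll refine the held box's offset from its lug tops.

```bash
cat > lugs.py <<'E'
from h import *
from scipy import ndimage
def lugs(W,keep,z0):
    m=keep&(abs(W[...,2]-z0)<.0018); l,n=ndimage.label(m); c=[]
    for i in range(1,n+1):
        if (l==i).sum()>25:
            P=W[l==i]; c.append(((P[:,:2].min(0)+P[:,:2].max(0))/2)); print('  lug',(c[-1]*1e3).round(1),((np.ptp(P[:,:2],axis=0))*1e3).round(1),(l==i).sum())
    return np.array(c)
if __name__=='__main__':
    d=dict(np.load('pics/wrist.npz')); d=grab('wrist'); W=world(d); o=telemetry.get_obs(); p=o['tool_pos']; m=R.from_rotvec(o['tool_rot']).as_matrix(); L=(W-p)@m
    a=lugs(L,(abs(L[...,0])<.033)&(abs(L[...,1])<.024),-.0465-.006); print('held lugs mean (tool mm)',(a.mean(0)*1e3).round(2))
    b=lugs(W,(abs(W[...,0]-.43)<.04)&(abs(W[...,1]+.237)<.04),.0958); print('lower lugs mean',(b.mean(0)*1e3).round(2))
    c=a.mean(0)if len(a)==4 else np.array([.0024,0])
    y=np.radians(109.04); t=b.mean(0)-np.array([np.cos(y)*c[0]+np.sin(y)*c[1],np.sin(y)*c[0]-np.cos(y)*c[1]]); print('TCP target',t.round(4))
E
python3 lugs.py
```

```text
lug [24.1 15.9] [10.2  9.9] 454
  lug [ 23.9 -16. ] [10.3 10.6] 501
  lug [-17.9 -16. ] [10.5 10.9] 388
  lug [-18.2  15.9] [10.2  9.6] 347
held lugs mean (tool mm) [ 3.   -0.05]
  lug [ 407.6 -222.8] [11.1 10.3] 152
  lug [ 437.8 -212.3] [10.7 10.5] 154
  lug [ 421.4 -262.6] [10.5 10.1] 133
  lug [ 451.8 -252. ] [10.4 10.4] 132
lower lugs mean [ 429.63 -237.43]
TCP target [ 0.4307 -0.2402]
```

```bash
python3 plan.py '[(.4306,-.2401,.207,109.04),(.4306,-.2401,.15,109.04)]'
```

```text
[0.0, -0.0, 0.036] [0.3158, 0.009, 0.0047] rows 3 -> [ 0.431 -0.24   0.207] 109.0 q6 -0.84
[0.0, 0.0, 0.0] [0.0, 0.0, 0.19] rows 2 -> [ 0.431 -0.24   0.15 ] 109.0 q6 -0.84
```

```bash
python3 -m pendant '[0,0,0.036,0.1,0.003,0,0.4, 0,0,0.036,0.22,0.006,0,0.4, 0,0,0.036,0.3158,0.009,0,0.4, 0,0,0.036,0.3158,0.009,0.08,0.4, 0,0,0.036,0.3158,0.009,0.15,0.4, 0,0,0.036,0.3158,0.009,0.19,0.4, 0,0,0.036,0.3158,0.009,0.19,0.4, 0,0,0.036,0.3158,0.009,0.19,0.4]'
python3 inhand.py; python3 plan.py '[(.4306,-.2401,.15,109.04)]'
```

```text
t: 36.8
tool_pos: [0.4311, -0.2411, 0.1526]
tool_rot: [1.824, 2.556, 0.0]
contact_force: [0.6, 1.3, -3.3]
opening: 0.0567
grip_force: 56.7
lid z in tool -0.0465 rect [ 2.7 -0.1] [66.4 65.9] 0.43 x -30.7 35.8 lugs mean [ 5.9 -1. ] 2492
tcp [ 0.4312 -0.2412  0.1528] yaw 108.97 tilt [ 0.0016 -0.0012]
box centre [ 0.4303 -0.2387] TCP rel guard [-0.3136 -0.0605] centre rel guard (along,lateral) [-0.3121 -0.0583]
[0.002, 0.003, -0.002] [0.0041, -0.0007, 0.0092] rows 2 -> [ 0.431 -0.24   0.15 ] 109.0 q6 -0.84
```

```bash
python3 -m pendant '[0,0,0,0.004,-0.0007,0.03,0.4, 0,0,0,0.004,-0.0007,0.06,0.4, 0,0,0,0.004,-0.0007,0.072,0.4, 0,0,0,0.004,-0.0007,0.072,0.4]' | grep -E 'pos|contact'
python3 -m pendant '[0,0,0,0,0,0.007,0.4, 0,0,0,0,0,0.01,0.4]' | grep -E 'pos|contact'
python3 -m pendant '[0,0,0,0,0,0.007,0.4, 0,0,0,0,0,0.007,0.4]' | grep -E 'pos|contact'
```

```text
tool_pos: [0.4296, -0.2394, 0.1292]
contact_force: [-0.2, 0.4, -3.3]
tool_pos: [0.4301, -0.2397, 0.127]
contact_force: [-0.8, -0.2, -3.6]
tool_pos: [0.4301, -0.2396, 0.1248]
contact_force: [0.8, 0.5, -3.9]
```

```bash
python3 -m pendant '[0,0,0,0,0,0.004,0.4, 0,0,0,0,0,0.004,0.4]' | grep -E 'pos|contact'
python3 -m pendant '[0,0,0,0,0,0.003,0.4, 0,0,0,0,0,0.003,0.4]' | grep -E 'pos|contact'
python3 inhand.py
```

```text
tool_pos: [0.4301, -0.2397, 0.1238]
contact_force: [-0.2, -0.7, -2.2]
tool_pos: [0.4302, -0.2398, 0.1237]
contact_force: [-1.2, 1.6, 3.7]
lid z in tool -0.0475 rect [ 2.2 -0.1] [66.7 65.9] 0.43 x -31.1 35.7 lugs mean [ 5.9 -0.9] 2287
tcp [ 0.4303 -0.2398  0.1237] yaw 108.97 tilt [ 0.0007 -0.0005]
box centre [ 0.4294 -0.2378] TCP rel guard [-0.3131 -0.059 ] centre rel guard (along,lateral) [-0.3119 -0.057 ]
```

The box is seated: lid at about 0.171, contact at the expected height. Release and rise.

```bash
python3 -m pendant '[0,0,0,0,0,-0.002,0.6, 0,0,0,0,0,-0.002,0.8, 0,0,0,0,0,-0.002,1, 0,0,0,0,0,-0.002,1, 0,0,0,0,0,-0.002,1]'| grep -E 'pos|contact|open'
python3 -m pendant '[0,0,0,0,0,-0.05,1, 0,0,0,0,0,-0.15,1, 0,0,0,0,0,-0.35,1, 0,0,0,0,0,-0.55,1, 0,0,0,0,0,-0.55,1]'| grep -E '^t|pos|contact|open'
python3 -m pendant '[0,0,0,-0.2,0,0,1, 0,0,0,-0.35,0,0,1, 0,0,0,-0.35,0,0,1]'| grep pos
python3 lid.py .43 -.238 .17
python3 - <<'E'
from h import *
w=np.load('pics/wrist.npz')['image'][...,::-1]; t=grab('top')['image'][...,::-1]
cv2.imwrite('pics/fin.png',np.hstack([cv2.resize(w,(400,300)),cv2.resize(t,(400,300))]))
E
```

```text
tool_pos: [0.43, -0.2396, 0.1232]
contact_force: [0.2, -0.4, 0.3]
opening: 0.0852
t: 39.65
tool_pos: [0.4324, -0.2414, 0.2968]
tool_rot: [1.817, 2.546, -0.001]
contact_force: [0.1, -0.0, -0.5]
opening: 0.085
tool_pos: [0.4639, -0.3407, 0.2868]
5528 z 0.1702 [ 428.  -237.8] [58.8 66.5] 19.28
662 z 0.1758 [ 427.9 -238.2] [43.  52.9] 18.68
```

View pics/fin.png

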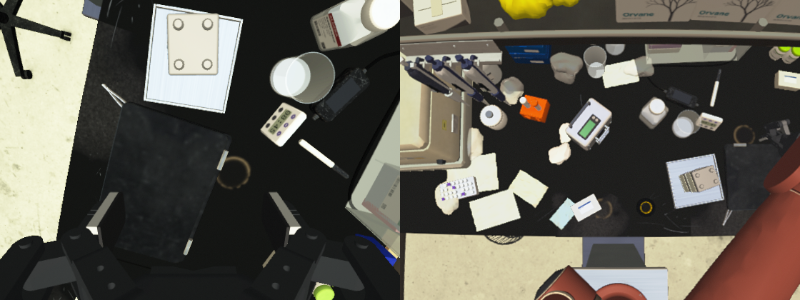

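The wrist view at (193,45) and the top view show the boxes stacked. The lid is at 0.170 m, as expected when locked, and level with the lower box. The beaker and bottle are where they were, so I'll hand in.

```bash
python3 -c "
from station import ctrl; print(ctrl.finish_job())"
```

```text
the job is handed in; nothing more can be done
None
```

I pressed the box's front, back, left and right walls on the guard in that order, at about 4 to 5 N (an estimated 6 to 7 mm of guard travel) for over half a second each, then stacked it on the tray box, lid at 0.170 m as expected when locked; beaker and bottle look undisturbed, and I handed the job in at about 40 s.

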